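# Lever a seized anchor bolt out of its sleeve

### The job

A worn-out wall anchor bolt is seized in the sleeve that the vise holds. Take the long pry bar, set its flat blade across the vise's round fulcrum rod with the tip under the bolt's round plate, and push the bar's handle down so that the bolt comes up by more than a centimetre. Move the bolt only with the bar, never with the gripper itself, and finally leave the bar lying still and let go of it.

Things in the scene. Friction and masses are not known exactly. Their poses are not given: they have to be found in the camera images.
- bar: Straight dark steel pry bar, 300 mm long, about 0.42 kg, lying flat. Origin: mid-length, on the underside; x along it to the blade's tip, z up. Handle (x -150 to +60 mm) 20 mm wide, 10 thick; blade (x +60 to +150 mm) 30 mm wide, 5 thick; underside flat throughout. Balances at x = -9 mm. Laid level on the rod and let go, it tips about 10 degrees, handle down, until its tip bears on the plate, and stays so.
- fulcrum: Steel rod, 16 mm thick, 84 long, on the low end of the bolted green-jawed vise. Origin: middle of its top, 102 mm above the bench; y along the rod, z up, x level towards the bolt's axis, which is at x = +90 mm. Jaws end 8 mm lower. The bar comes from the -x side, its tip 60 to 75 mm past the rod. Pressing the handle 200 mm from the rod takes 4 to 8 N; some 40 mm more travel lifts the bolt 12 mm.
- bolt: Seized bolt: round steel plate 76 mm across, 6 mm thick, dark hexagon (28 mm wide, 11 mm high) on top. Origin: centre of the plate's underside, z up. It starts 17 to 19 mm above the rod's top (z 119 to 121 mm) and slides straight up, 40 mm at most; tight (about 20 N), it stays where left. Below the plate is only the 22 mm thick shank, so it overhangs 27 mm all round. The bar's end meets the bench with the bolt 20 mm up.
Things that resemble listed ones, but are neither listed nor needed, are in the scene too. Of the things that look like the part that bears bolt, take the one that is farthest to the robot's left at the start.

How it is judged:
By the outcome, as a careful person would: the job done as asked, in the order asked, and still so for the second after the job is handed in, with the robot touching nothing.
It also fails if it takes over 64 s, if anything falls off the work surface, if the arm or the gripper's body presses on something with over 40 N, if the wrist force passes 120 N, or if a joint passes its speed limit or range.

### The arm

A 6-joint arm with a two-finger parallel gripper is mounted at the origin on the work surface. World frame = base frame: x ahead of the robot, y to its left, z up, the work surface at z = 0. Lengths are in m, angles in rad, forces in N, time in s.
With the tool pointing down it reaches from about 0.4 to 0.825 m from the base axis. Payload 7 kg.
Tool frame: the origin (TCP) lies at the centre of the arm's flange, where the gripper is bolted on; the fingertips stand 178 mm ahead of it and the grasp point (between the pads) lies 159 mm ahead of it (arm.tip_reach is the distance from the TCP to the fingertips, in m); z points along the fingers, y is the direction in which the jaws open and shut (so a half turn about z gives the same grasp; the last joint's range is limited). The gripper opens to 88 mm and grips with 3 to 60 N. Pads are 19 mm wide; open, the fingers measure 130 mm over their backs; the gripper's body (78 mm by 193 mm) begins 47 mm behind the grasp point.
Start: joints at [0.288, 0.359, 0.012, 0, -1.224, -0.288], TCP at [0.675, -0, 0.405] pointing down, gripper open.
Joint ranges: [-3.07, 3.07], [-1.43, 2.12], [-1.02, 1.25], [-3.03, 1.67], [-3.05, -0], [-3.03, 3.03]. Speed limits (rad/s): [2.39, 2.39, 3.01, 3.14, 3.14, 3.14].

### API

Orientations are given as [roll, pitch, yaw] about the fixed x, y, z axes, in that order (R = Rz(yaw) Ry(pitch) Rx(roll)).
In Python, from station import arm gives the robot as it stands.
- The arm moves only by the shell command python3 -m inch 'ROWS' [OPENING] [FORCE]. ROWS is JSON, a list that holds one entry, the list of rows, each a list of 6 numbers: the shift along the world's x, y, z in units of 200 mm (1.0 is 200 mm), then the turn, a rotation vector about the world's x, y, z in units of 180 degrees (1.0 is 180 degrees). A call has 1 to 8 rows; each row is the pose to reach, as a shift and turn from the pose commanded when the call began, turning the shorter way round; what a row does not reach only later rows make up. A row lasts 1/8 s, in which the tool goes at most 62.5 mm and 10.7 degrees, less where a joint would pass 70% of its speed; a pose out of reach is approached as far as the arm can. A call with a number of a shift or a turn outside -1 to 1 is refused whole. A call with a gripper value outside its range is refused whole. OPENING is the finger opening in mm, from 0 to 87.6, set as the call begins (- or left out, the last holds). The fingers move at their own pace and stop on an object; FORCE is the grip in N (left out, the last holds). Time passes only in rows, so rows that repeat a pose let the fingers close. It gives the time, the measured TCP pose, the force and the opening at its end, in the units of the state.
- arm.get_state(): the state, without advancing time (a new reading comes with each control period).
- arm.grab_frame(name): name is "scene" or "side" or "wrist"; returns the picture (420x560x3 uint8, blue, green, red); there is no depth.
- arm.camera_params(name): a dict with "vertical_fov" (degrees; the focal length in pixels is half the picture's height over the tangent of half this angle, whatever the lens; pixels are square), "cx", "cy" (the principal point, pixels), "pose" (4x4, takes a point from camera to world coordinates). Camera axes: x right, y down, z forward; pixel columns grow to the right and rows downward; lengths in m; the calibration is good to about 2 mm. A picture is of the moment at which its call begins: read the wrist's pose just before it. camera_params takes no time and is no camera call; for the wrist camera it gives the pose at the moment of the call.
- arm.job_done(): hands the job in, once; it reports no verdict.
Trained networks look in the newest picture that a camera, given by its name, has taken for a name from the list of things; names that differ only in an ending like _2 or _b are one class to them, and where a whole thing is asked for, a point or a joint stands for the part that bears it (a point fixed in the world has none). Each returns a list of dicts, best first, with "score" (0 to 1); they miss things now and then, are a little off and sometimes report something else, mostly with a low value. They report only what shows in the picture. A call takes as long as a camera call. They do not tell look-alikes from the thing itself.
- arm.search_frame(target, camera): "box" ([left, top, right, bottom] in pixels, round what is visible of it).
- arm.regions_of(target, camera): "region" (420x560 bool, what is visible of it) and "box" ([left, top, right, bottom] in pixels, round what is visible of it).
The state is a dict: "t": time; "q": joint angles; "qd": joint speeds; "joint_efforts": joint torques, N m; "eef_pos": TCP position; "ee_rot": TCP orientation; "force": force on the tool from outside, world axes, zero at the start; "moment": the same for the moment, N m; "width": finger opening in m.
Only numpy, scipy, OpenCV 4.12 (cv2) and the standard library are available. Lean on these libraries where they do the work, as an engineer would, in place of code of your own. Each camera call takes 0.05 s, during which the arm holds its last target.

## Working session

There is one attempt and no reset: what is moved stays moved. The work goes in short steps, Python scripts to look and compute and a shell command to move; the robot and the scene stay as the last step left them, time stands still between calls to the robot, and variables do not carry over. Pictures are saved under pics/ and viewed, and the job is handed in when it is done.

```bash
ls; mkdir -p pics; python3 - <<'E'
from station import arm
import cv2
s=arm.get_state();print(s['t'],s['eef_pos'],s['ee_rot'],s['width'],s['force'])
for n in ['scene','side','wrist']:
    p=arm.camera_params(n);print(n,p)
    cv2.imwrite(f'pics/{n}0.png',arm.grab_frame(n))
    for t in ['bar','fulcrum','bolt']:
        print(t,[(round(d['score'],2),[int(v) for v in d['box']]) for d in arm.search_frame(t,n)])
E
```

```text
pics
0.0 [ 6.74799357e-01 -6.65340877e-06  4.03707489e-01] [ 3.13991013e+00 -1.42818149e-04 -1.57093726e+00] 0.08746346719427789 [ 0.57313943  0.08255032 -0.40709586]
scene {'vertical_fov': 55.60335382604308, 'cx': 272.22034728589824, 'cy': 207.04471685574927, 'pose': array([[ 0.22902627,  0.65649195, -0.71872477,  1.20229859],
       [ 0.97325795, -0.14095167,  0.18138793, -0.27449392],
       [ 0.01777426, -0.7410472 , -0.67121764,  0.80095002],
       [ 0.        ,  0.        ,  0.        ,  1.        ]])}
bar [(0.81, [341, 214, 426, 252])]
fulcrum [(0.67, [286, 210, 312, 240])]
bolt [(0.64, [108, 166, 135, 183]), (0.63, [119, 230, 159, 257]), (0.56, [253, 218, 282, 243])]
side {'vertical_fov': 48.346812544401644, 'cx': 282.2634504371574, 'cy': 217.20303556703496, 'pose': array([[ 0.98459806, -0.13328122,  0.11314934,  0.33085204],
       [-0.17423125, -0.69434796,  0.69822946, -0.86688431],
       [-0.01449587, -0.70718953, -0.70687541,  0.85851185],
       [ 0.        ,  0.        ,  0.        ,  1.        ]])}
bar [(0.8, [262, 127, 311, 190])]
fulcrum [(0.8, [290, 184, 321, 198])]
bolt [(0.74, [334, 295, 373, 333]), (0.63, [312, 195, 341, 220]), (0.63, [266, 127, 311, 187]), (0.61, [181, 346, 224, 392])]
wrist {'vertical_fov': 61.44021637263884, 'cx': 287.57766978602604, 'cy': 209.5110868323678, 'pose': array([[-9.99999896e-01,  3.94007247e-05,  4.54358081e-04,
         6.75551056e-01],
       [ 1.75152470e-04,  9.53038427e-01,  3.02849345e-01,
        -8.40100031e-02],
       [-4.21088227e-04,  3.02849393e-01, -9.53038335e-01,
         3.84350801e-01],
       [ 0.00000000e+00,  0.00000000e+00,  0.00000000e+00,
         1.00000000e+00]])}
bar [(0.61, [381, 238, 418, 370])]
fulcrum [(0.76, [415, 134, 525, 178])]
bolt [(0.7, [416, 0, 532, 92])]
```

View pics/scene0.png

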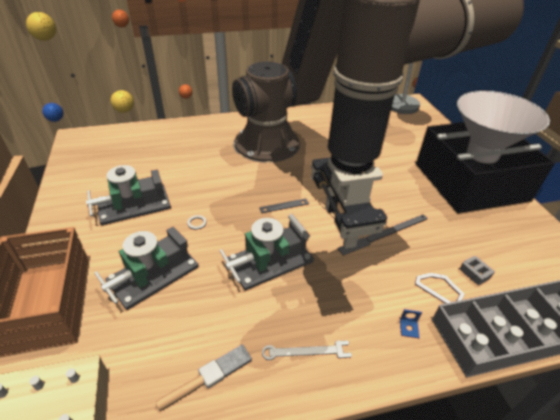

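View pics/side0.png

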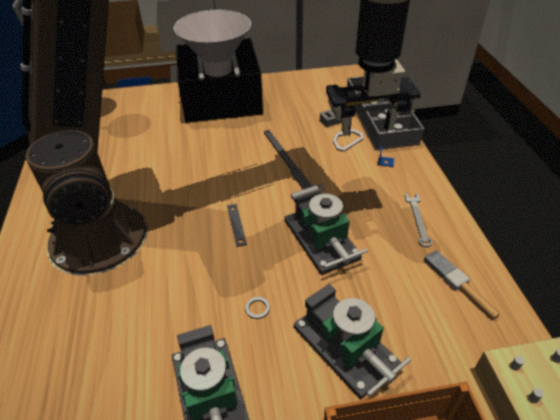

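View pics/wrist0.png

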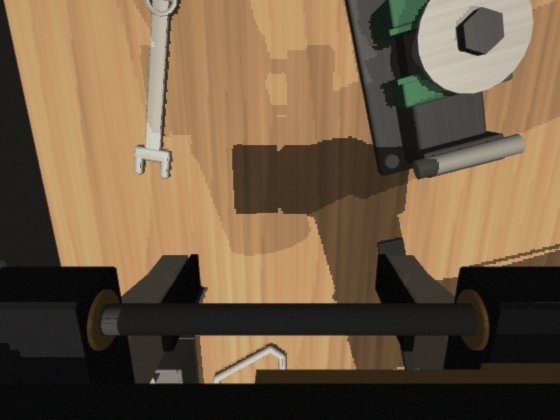

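```bash
cat > h.py <<'E'
from station import arm
import numpy as np, cv2
def K(p): return 210/np.tan(np.radians(p['vertical_fov']/2))
def ray(p,uv):
    f=K(p); uv=np.atleast_2d(uv).astype(float)
    d=np.c_[(uv[:,0]-p['cx'])/f,(uv[:,1]-p['cy'])/f,np.ones(len(uv))]@p['pose'][:3,:3].T
    return p['pose'][:3,3],d
def onz(p,uv,z):
    o,d=ray(p,uv); return o+d*((z-o[2])/d[:,2])[:,None]
def proj(p,X):
    X=np.atleast_2d(X); c=(X-p['pose'][:3,3])@p['pose'][:3,:3]
    return np.c_[c[:,0]/c[:,2]*K(p)+p['cx'],c[:,1]/c[:,2]*K(p)+p['cy']]
E
python3 - <<'E'
from h import *
for n in ['scene','side','wrist']:
    p=arm.camera_params(n); im=arm.grab_frame(n)
    cv2.imwrite(f'pics/{n}_x.png',im)
    for t in ['bar','fulcrum','bolt']:
        for i,d in enumerate(arm.regions_of(t,n)):
            m=d['region'].astype(np.uint8); v,u=np.nonzero(m); pts=np.c_[u,v].astype(np.float32)
            r=cv2.minAreaRect(pts); b=cv2.boxPoints(r)
            z={'bar':.008,'fulcrum':.098,'bolt':.126}[t]
            print(n,t,round(d['score'],2),[int(x) for x in d['box']],len(u),'c',onz(p,pts.mean(0),z)[0][:2].round(4),'corners',onz(p,b,z)[:,:2].round(3).tolist())
            np.save(f'm_{n}_{t}_{i}.npy',m)
def crop(n,a,s):
    im=cv2.imread(f'pics/{n}_x.png'); x0,y0,x1,y1=a
    cv2.imwrite(f'pics/{n}_crop.png',cv2.resize(im[y0:y1,x0:x1],None,fx=s,fy=s,interpolation=cv2.INTER_CUBIC))
crop('scene',(210,190,440,300),3.4); crop('side',(240,110,400,280),3.5)
E
```

```text
scene bar 0.96 [338, 215, 428, 256] 688 c [0.5279 0.2136] corners [[0.547, 0.073], [0.47, 0.373], [0.507, 0.364], [0.58, 0.072]]
scene fulcrum 0.66 [286, 209, 312, 240] 247 c [ 0.5354 -0.0353] corners [[0.494, -0.058], [0.478, -0.035], [0.571, -0.013], [0.585, -0.035]]
scene bolt 0.92 [255, 218, 282, 243] 647 c [ 0.5564 -0.1236] corners [[0.508, -0.152], [0.524, -0.078], [0.604, -0.098], [0.589, -0.168]]
scene bolt 0.76 [123, 231, 157, 258] 705 c [ 0.5387 -0.4155] corners [[0.57, -0.45], [0.491, -0.453], [0.508, -0.376], [0.586, -0.378]]
scene bolt 0.76 [107, 164, 134, 184] 402 c [ 0.2622 -0.4687] corners [[0.214, -0.507], [0.23, -0.434], [0.308, -0.432], [0.294, -0.502]]
side bar 0.87 [265, 131, 309, 191] 549 c [0.5248 0.197 ] corners [[0.467, 0.35], [0.496, 0.377], [0.568, 0.081], [0.542, 0.062]]
side fulcrum 0.66 [291, 183, 319, 197] 231 c [ 0.5268 -0.04  ] corners [[0.484, -0.04], [0.571, -0.016], [0.57, -0.041], [0.485, -0.064]]
side bolt 0.98 [183, 347, 223, 391] 1552 c [ 0.2545 -0.4733] corners [[0.204, -0.467], [0.261, -0.415], [0.305, -0.479], [0.249, -0.525]]
side bolt 0.97 [336, 298, 374, 335] 1135 c [ 0.5312 -0.4193] corners [[0.506, -0.376], [0.578, -0.39], [0.555, -0.461], [0.487, -0.448]]
wrist bar 0.75 [378, 238, 416, 371] 610 c [0.5444 0.1285] corners [[0.574, 0.074], [0.544, 0.068], [0.496, 0.249], [0.529, 0.256]]
wrist fulcrum 0.78 [416, 132, 524, 178] 2200 c [ 0.5288 -0.0386] corners [[0.576, -0.035], [0.49, -0.058], [0.483, -0.042], [0.57, -0.019]]
```

View pics/scene_crop.png

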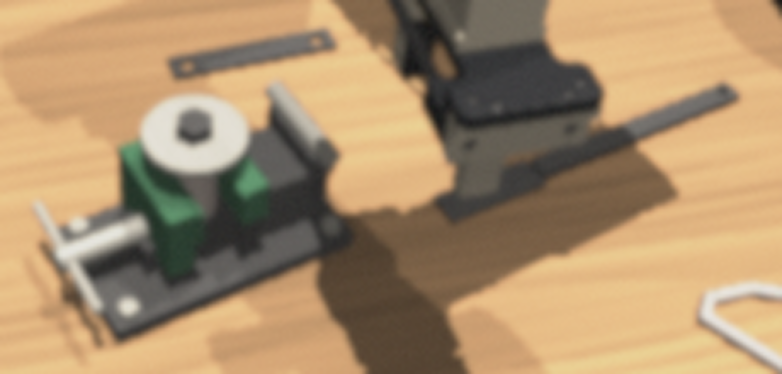

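View pics/side_crop.png

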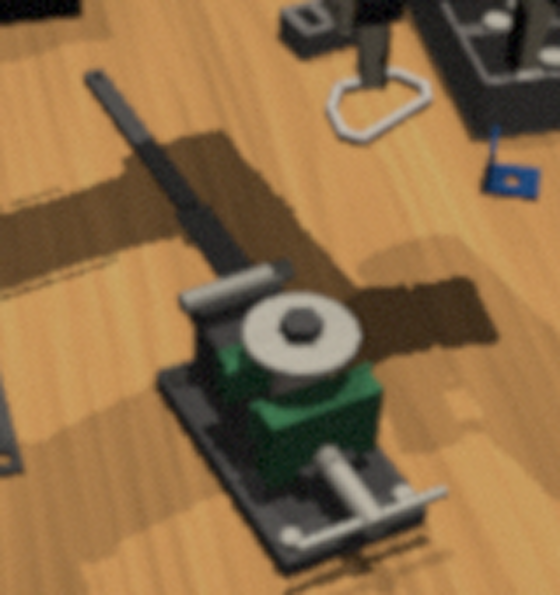

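```bash
python3 -m inch '[[[-0.77,1.0,0,0,0,0.079],[-0.77,1.0,0,0,0,0.079],[-0.77,1.0,0,0,0,0.079],[-0.77,1.0,0,0,0,0.079],[-0.77,1.0,0,0,0,0.079],[-0.77,1.0,0,0,0,0.079]]]' 60; python3 - <<'E'
from h import *
def crop(n,a,s):
    im=cv2.imread(f'pics/{n}_y.png'); x0,y0,x1,y1=a
    cv2.imwrite(f'pics/{n}_y.png',cv2.resize(im[y0:y1,x0:x1],None,fx=s,fy=s,interpolation=cv2.INTER_CUBIC))
for n in ['wrist','side','scene']:
    p=arm.camera_params(n); im=arm.grab_frame(n)
    cv2.imwrite(f'pics/{n}_y.png',im)
    for t in ['bar','fulcrum','bolt']:
        for i,d in enumerate(arm.regions_of(t,n)):
            m=d['region'].astype(np.uint8); v,u=np.nonzero(m); pts=np.c_[u,v].astype(np.float32)
            z={'bar':.007,'fulcrum':.098,'bolt':.126}[t]
            W=onz(p,pts,z)[:,:2]
            r=cv2.minAreaRect((W*1000).astype(np.float32)); b=cv2.boxPoints(r)
            print(n,t,round(d['score'],2),[int(x) for x in d['box']],len(u),np.round(r[0],1),np.round(r[1],1),round(r[2],1),b.round(0).tolist())
crop('scene',(210,190,440,300),3.4); crop('side',(240,110,400,280),3.5)
E
```

```text
t: 1.95
eef_pos: [0.5209, 0.2004, 0.405]
ee_rot: [-3.141, 0.0, -1.321]
force: [-0.5, 0.4, 0.7]
width: 0.0598
wrist bar 0.96 [268, 49, 299, 303] 5770 [522.7 213.1] [ 31.3 285.8] 13.8 [[474.0, 348.0], [541.0, 71.0], [572.0, 78.0], [504.0, 356.0]]
side bar 0.67 [266, 127, 310, 190] 623 [518.8 220. ] [ 34.6 305. ] 13.8 [[466.0, 364.0], [538.0, 68.0], [572.0, 76.0], [499.0, 372.0]]
side fulcrum 0.64 [291, 186, 322, 197] 201 [527.9 -41.6] [83.7 23.6] 14.0 [[484.0, -40.0], [490.0, -63.0], [571.0, -43.0], [566.0, -20.0]]
side bolt 0.78 [333, 297, 375, 336] 1216 [ 532.6 -418.1] [77.6 72.9] 75.5 [[488.0, -447.0], [558.0, -465.0], [578.0, -390.0], [507.0, -371.0]]
side bolt 0.69 [182, 349, 224, 391] 1558 [ 253.9 -472. ] [73.7 77.6] 35.1 [[201.0, -461.0], [246.0, -525.0], [306.0, -483.0], [262.0, -419.0]]
side bolt 0.6 [262, 125, 313, 190] 596 [492.9  68.2] [ 29.7 262.4] 13.9 [[447.0, 192.0], [510.0, -63.0], [539.0, -56.0], [476.0, 199.0]]
side bolt 0.59 [311, 193, 341, 222] 626 [ 552.2 -124.1] [75.7 73.1] 79.0 [[509.0, -154.0], [581.0, -168.0], [595.0, -94.0], [524.0, -80.0]]
scene bar 0.59 [336, 214, 426, 255] 719 [523.9 222.4] [ 31.8 303.7] 14.4 [[471.0, 366.0], [546.0, 71.0], [577.0, 79.0], [502.0, 373.0]]
scene fulcrum 0.52 [285, 214, 311, 242] 197 [532.3 -37. ] [95.4 19.7] 15.1 [[484.0, -40.0], [489.0, -59.0], [581.0, -34.0], [576.0, -15.0]]
scene fulcrum 0.49 [337, 213, 427, 254] 762 [602.8 165.5] [ 29.3 269.1] 13.5 [[557.0, 293.0], [620.0, 31.0], [649.0, 38.0], [586.0, 300.0]]
scene bolt 0.68 [124, 231, 158, 261] 658 [ 538.2 -414.5] [70.8 77.7] 88.9 [[499.0, -449.0], [576.0, -451.0], [578.0, -380.0], [500.0, -378.0]]
scene bolt 0.63 [255, 218, 283, 243] 619 [ 554.3 -120.6] [78.9 74.5] 5.4 [[512.0, -87.0], [518.0, -161.0], [597.0, -154.0], [590.0, -80.0]]
scene bolt 0.56 [109, 164, 134, 185] 406 [ 261.8 -467.9] [76.2 76.5] 78.0 [[216.0, -497.0], [291.0, -513.0], [307.0, -439.0], [232.0, -423.0]]
```

View pics/wrist_y.png

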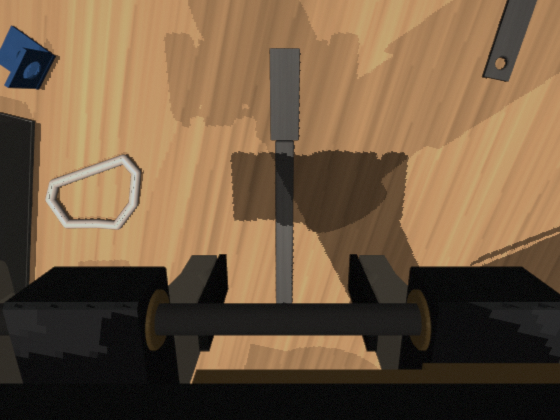

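View pics/scene_y.png

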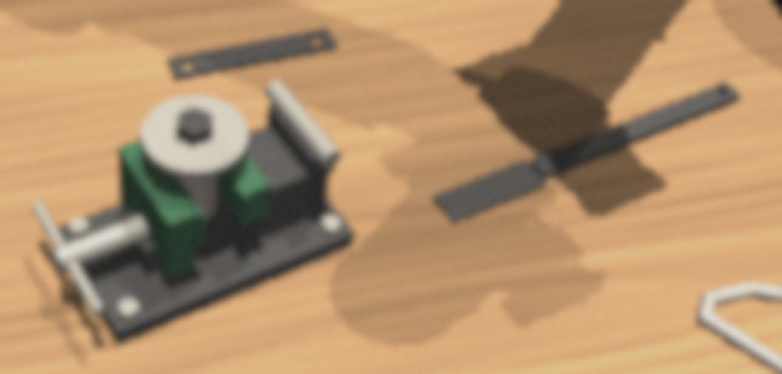

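View pics/side_y.png

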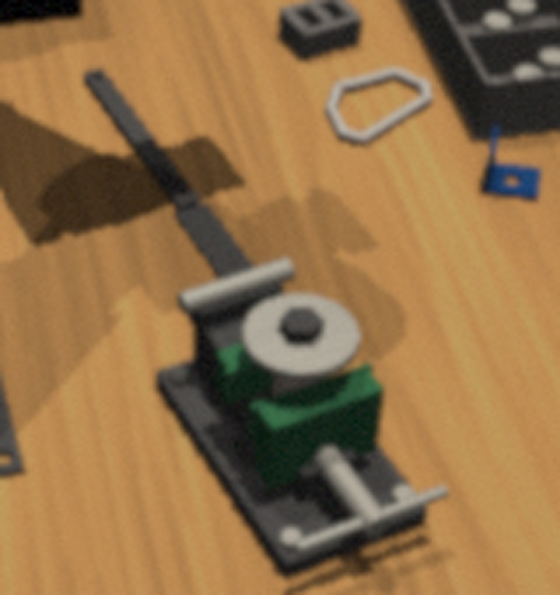

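```bash
python3 -m inch '[[[-0.055,0.295,-0.2,0,0,0],[-0.055,0.295,-0.5,0,0,0],[-0.055,0.295,-0.8,0,0,0],[-0.055,0.295,-0.8,0,0,0]]]' 60; python3 - <<'E'
from h import *
cv2.imwrite('pics/w2.png',arm.grab_frame('wrist'))
E
```

```text
t: 3.05
eef_pos: [0.5085, 0.2579, 0.2406]
ee_rot: [3.133, -0.005, -1.323]
force: [0.3, -0.5, 0.9]
width: 0.0601
```

View pics/w2.png

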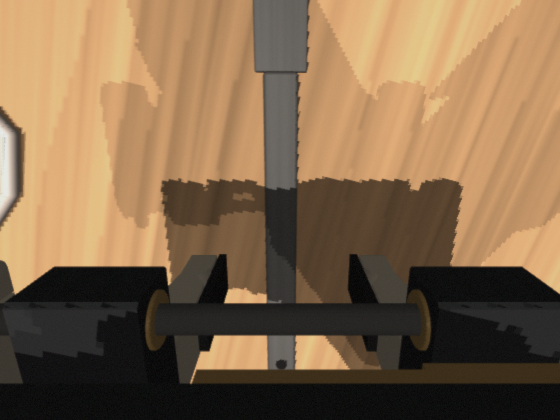

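```bash
python3 -m inch '[[[0,0,-0.1,0,0,0],[0,0,-0.2,0,0,0],[0,0,-0.28,0,0,0],[0,0,-0.31,0,0,0],[0,0,-0.31,0,0,0],[0,0,-0.31,0,0,0]]]' 60
```

```text
t: 3.85
eef_pos: [0.5103, 0.2592, 0.1835]
ee_rot: [-3.141, 0.0, -1.322]
force: [-0.1, 0.4, -1.2]
width: 0.0601
```

```bash
python3 -m inch '[[[0,0,-0.013,0,0,0],[0,0,-0.013,0,0,0]]]' 60; python3 -m inch '[[[0,0,0,0,0,0],[0,0,0,0,0,0],[0,0,0,0,0,0],[0,0,0,0,0,0],[0,0,0,0,0,0],[0,0,0,0,0,0]]]' 10 55
```

```text
t: 4.1
eef_pos: [0.51, 0.259, 0.1801]
ee_rot: [3.142, 0.0, -1.323]
force: [0.0, 0.6, 0.7]
width: 0.0599
t: 4.85
eef_pos: [0.51, 0.259, 0.1801]
ee_rot: [-3.141, 0.0, -1.323]
force: [0.8, -0.1, -1.1]
width: 0.019
```

```bash
python3 -m inch '[[[0,0,0.15,0,0,0],[0,0,0.4,0,0,0],[0,0,0.65,0,0,0],[-0.055,-0.15,0.75,0,0,0],[-0.055,-0.4,0.75,0,0,0],[-0.055,-0.4,0.75,0,0,0],[-0.055,-0.4,0.75,0,0,0]]]' 10 55; python3 - <<'E'
from h import *
s=arm.get_state();print(s['eef_pos'],s['ee_rot'],s['width'])
for n in ['wrist','side','scene']:
    p=arm.camera_params(n); im=arm.grab_frame(n)
    cv2.imwrite(f'pics/{n}_3.png',im)
    for t in ['bar','fulcrum','bolt']:
        for i,d in enumerate(arm.regions_of(t,n)):
            m=d['region'].astype(np.uint8); v,u=np.nonzero(m); pts=np.c_[u,v].astype(np.float32)
            z={'bar':.155,'fulcrum':.098,'bolt':.126}[t]
            W=onz(p,pts,z)[:,:2]
            r=cv2.minAreaRect((W*1000).astype(np.float32)); b=cv2.boxPoints(r)
            print(n,t,round(d['score'],2),[int(x) for x in d['box']],len(u),np.round(r[0],1),np.round(r[1],1),round(r[2],1),b.round(0).tolist())
E
```

```text
t: 5.72
eef_pos: [0.4988, 0.1786, 0.3297]
ee_rot: [3.141, 0.0, -1.324]
force: [-0.3, 0.2, -3.3]
width: 0.0192
[0.49877643 0.1786313  0.32966306] [ 3.14088473e+00  7.49545701e-05 -1.32360227e+00] 0.019245218266276374
wrist bar 0.7 [250, 1, 323, 372] 16890 [507.1 147.1] [ 29.4 174.5] 14.0 [[472.0, 228.0], [514.0, 59.0], [542.0, 66.0], [500.0, 235.0]]
side bar 0.59 [280, 114, 315, 166] 552 [517.7  95.5] [ 33.  223.1] 14.1 [[475.0, 200.0], [529.0, -17.0], [561.0, -9.0], [507.0, 208.0]]
side fulcrum 0.67 [289, 186, 321, 196] 214 [526.7 -39.6] [89.1 23.2] 16.9 [[481.0, -42.0], [487.0, -64.0], [573.0, -38.0], [566.0, -16.0]]
side bolt 0.88 [310, 194, 341, 222] 663 [ 551.7 -127.1] [82.3 72.6] 77.6 [[507.0, -159.0], [578.0, -175.0], [596.0, -95.0], [525.0, -79.0]]
side bolt 0.8 [183, 349, 224, 390] 1432 [ 255.9 -471.7] [73.5 71.9] 88.6 [[219.0, -508.0], [291.0, -509.0], [293.0, -436.0], [221.0, -434.0]]
side bolt 0.53 [291, 182, 323, 199] 230 [520.4 -70.8] [84.9 23. ] 15.5 [[476.0, -71.0], [483.0, -93.0], [564.0, -71.0], [558.0, -48.0]]
scene bar 0.8 [314, 185, 394, 212] 703 [521.5 109.4] [ 36.3 241. ] 14.8 [[473.0, 221.0], [535.0, -12.0], [570.0, -2.0], [508.0, 231.0]]
scene fulcrum 0.51 [288, 216, 311, 241] 174 [535.  -34.3] [88.9 20.3] 13.9 [[489.0, -35.0], [494.0, -55.0], [581.0, -34.0], [576.0, -14.0]]
scene bolt 0.77 [121, 230, 156, 257] 694 [ 538.5 -414.8] [76.2 76.6] 77.7 [[493.0, -444.0], [568.0, -460.0], [584.0, -386.0], [509.0, -369.0]]
scene bolt 0.64 [253, 219, 283, 241] 608 [ 554.8 -122.4] [71.9 79.8] 77.8 [[508.0, -149.0], [586.0, -166.0], [601.0, -96.0], [523.0, -79.0]]
scene bolt 0.62 [111, 165, 135, 184] 366 [ 264. -469.] [72.  71.7] 78.1 [[222.0, -497.0], [292.0, -512.0], [307.0, -441.0], [236.0, -426.0]]
```

View pics/wrist_3.png

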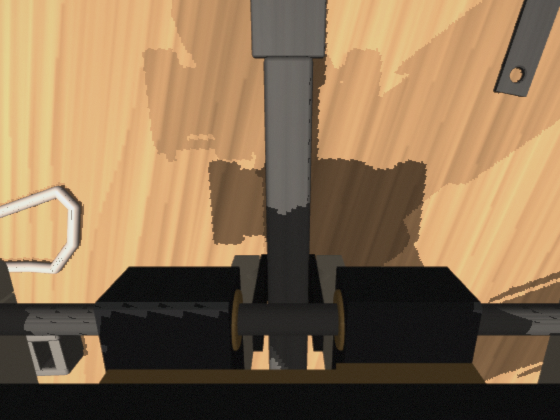

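View pics/side_3.png

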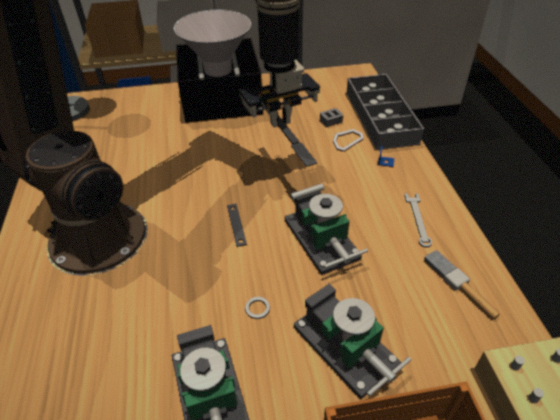

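View pics/scene_3.png

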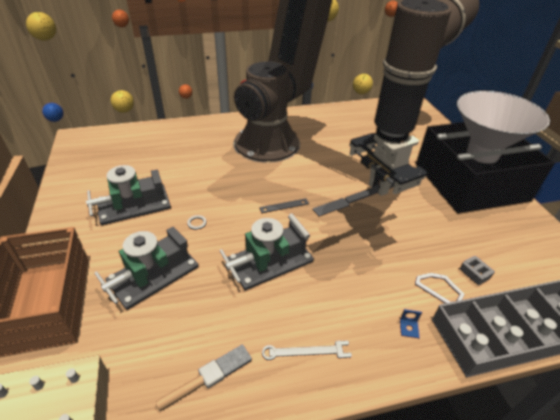

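```bash
python3 - <<'E'
from h import *
a=cv2.imread('pics/side_3.png')[115:215,265:365]; b=cv2.imread('pics/scene_3.png')[180:255,250:350]
cv2.imwrite('pics/c3s.png',cv2.resize(a,None,fx=6,fy=6,interpolation=cv2.INTER_CUBIC)); cv2.imwrite('pics/c3c.png',cv2.resize(b,None,fx=7,fy=7,interpolation=cv2.INTER_CUBIC))
E
```

```text
(no output)
```

View pics/c3s.png

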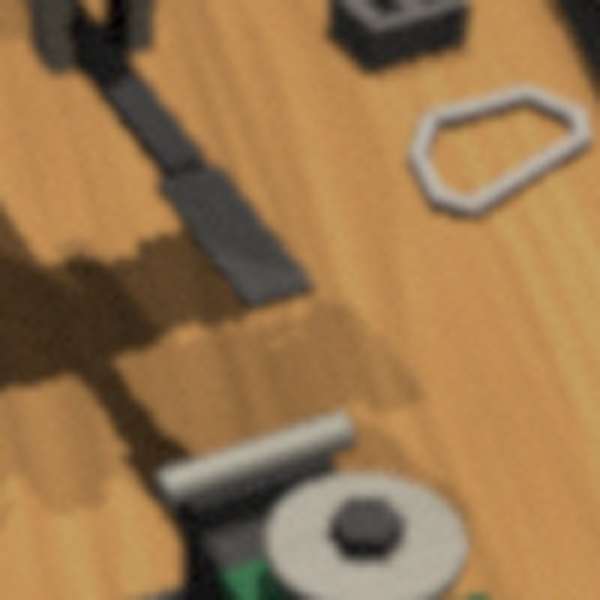

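View pics/c3c.png

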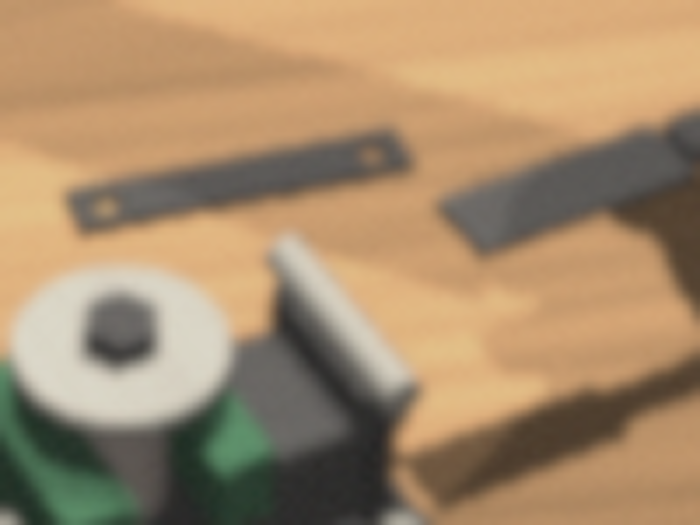

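```bash
cat >> h.py <<'E'
def tri(ps,uvs):
    A=np.zeros((3,3));b=np.zeros(3)
    for p,uv in zip(ps,uvs):
        o,d=ray(p,uv); d=d[0]/np.linalg.norm(d[0]); M=np.eye(3)-np.outer(d,d); A+=M;b+=M@o
    X=np.linalg.solve(A,b); return X,[ (proj(p,X)[0]-uv).round(1) for p,uv in zip(ps,uvs)]
E
python3 - <<'E'
from h import *
ps=[arm.camera_params('side'),arm.camera_params('scene')]
S=lambda u,v:np.array([265+u/6-.4,115+v/6-.4]); C=lambda u,v:np.array([250+u/7-.4,180+v/7-.4])
for n,a,b in [('tipL',S(250,303),C(440,207)),('tipR',S(313,287),C(484,253)),('rod0',S(165,478),C(283,248)),('rod1',S(348,425),C(402,388)),('plate',S(367,536),C(123,344))]:
    X,e=tri(ps,[a,b]);print(n,X.round(4),e)
E
```

```text
tipL [ 0.5322 -0.004   0.1498] [array([0.2, 0.3]), array([ 0.2, -0.3])]
tipR [0.559  0.0025 0.15  ] [array([-0.1, -0.1]), array([-0.1,  0.1])]
rod0 [ 0.4896 -0.0463  0.0997] [array([0.2, 0.4]), array([ 0.2, -0.4])]
rod1 [ 0.5688 -0.0259  0.0994] [array([-0.2, -0.3]), array([-0.2,  0.3])]
plate [ 0.5526 -0.1214  0.127 ] [array([0.1, 0.1]), array([ 0.1, -0.1])]
```

```bash
python3 -m inch '[[[0,0,-0.1,0,0,0],[0,0,-0.19,0,0,0],[0,0,-0.19,0,0,0],[0,0,-0.19,0,0,0]]]'; python3 - <<'E'
from h import *
for n in ['side','scene']: cv2.imwrite(f'pics/{n}_4.png',arm.grab_frame(n))
a=cv2.imread('pics/side_4.png')[115:215,265:365]; b=cv2.imread('pics/scene_4.png')[180:255,250:350]
cv2.imwrite('pics/c4s.png',cv2.resize(a,None,fx=6,fy=6,interpolation=cv2.INTER_CUBIC)); cv2.imwrite('pics/c4c.png',cv2.resize(b,None,fx=7,fy=7,interpolation=cv2.INTER_CUBIC))
E
```

```text
t: 6.82
eef_pos: [0.4993, 0.1792, 0.2928]
ee_rot: [-3.141, -0.0, -1.322]
force: [-0.1, 0.6, -3.5]
width: 0.0191
```

View pics/c4s.png

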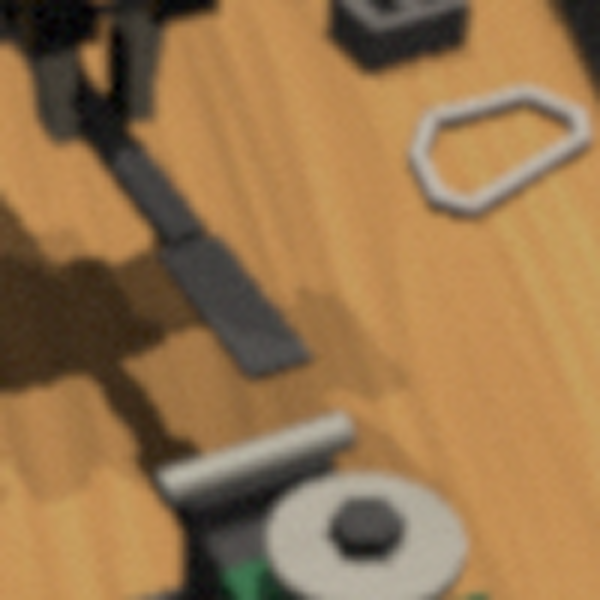

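View pics/c4c.png

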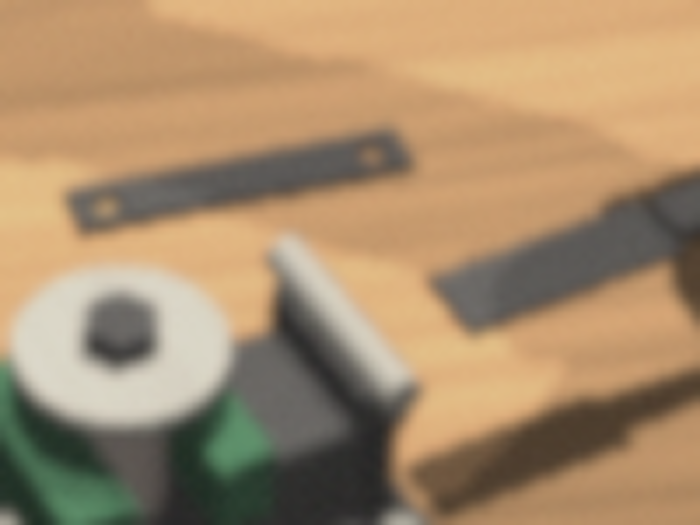

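```bash
python3 - <<'E'
from h import *
ps=[arm.camera_params('side'),arm.camera_params('scene')]
S=lambda u,v:np.array([265+u/6-.4,115+v/6-.4]); C=lambda u,v:np.array([250+u/7-.4,180+v/7-.4])
for n,a,b in [('tipL',S(251,375),C(434,279)),('tipR',S(312,358),C(473,330)),('rod0',S(165,478),C(283,248)),('rod1',S(348,425),C(402,388))]:
    X,e=tri(ps,[a,b]);print(n,X.round(4),e)
E
```

```text
tipL [ 0.5326 -0.004   0.1138] [array([-0.1, -0.2]), array([-0.2,  0.2])]
tipR [0.5597 0.0018 0.1135] [array([-0.1, -0.2]), array([-0.1,  0.2])]
rod0 [ 0.4896 -0.0463  0.0997] [array([0.2, 0.4]), array([ 0.2, -0.4])]
rod1 [ 0.5688 -0.0259  0.0994] [array([-0.2, -0.3]), array([-0.2,  0.3])]
```

```bash
python3 -m inch '[[[0,-0.1,0,0,0,0],[0,-0.2,0,0,0,0],[0,-0.3,0,0,0,0],[0,-0.4,0,0,0,0],[0,-0.49,0,0,0,0],[0,-0.49,0,0,0,0],[0,-0.49,0,0,0,0]]]'; python3 - <<'E'
from h import *
for n in ['side','scene']: cv2.imwrite(f'pics/{n}_5.png',arm.grab_frame(n))
a=cv2.imread('pics/side_5.png')[115:235,265:385]; b=cv2.imread('pics/scene_5.png')[180:275,240:380]
cv2.imwrite('pics/c5s.png',cv2.resize(a,None,fx=5,fy=5,interpolation=cv2.INTER_CUBIC)); cv2.imwrite('pics/c5c.png',cv2.resize(b,None,fx=5,fy=5,interpolation=cv2.INTER_CUBIC))
E
```

```text
t: 7.8
eef_pos: [0.4992, 0.0808, 0.2921]
ee_rot: [-3.141, 0.0, -1.323]
force: [-0.7, -0.8, -4.4]
width: 0.019
```

View pics/c5s.png

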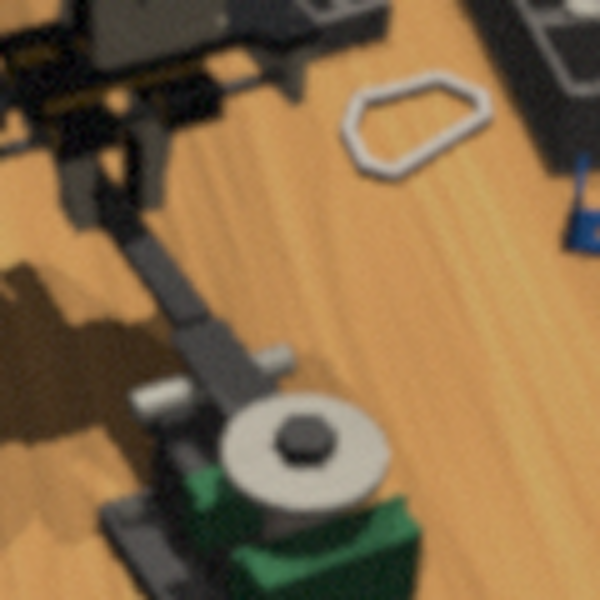

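View pics/c5c.png

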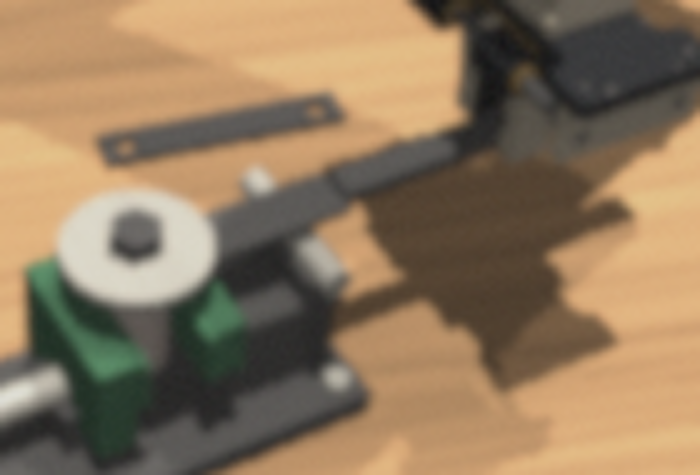

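```bash
python3 - <<'E'
import numpy as np
r=np.radians
for f in [2,5,8,11,14,17,20,22,23.5,25]:
    t=f+1.2
    a=120*np.cos(r(f))+180*np.sin(r(t))-120; h=180*np.cos(r(t))-120*np.sin(r(f))-190
    print(f,[round(x,3) for x in (-.25*a/200,.968*a/200,h/200,-t/180*.968,-t/180*.25,0)],'z',round(.292+h/1000,4))
E
```

```text
2 [np.float64(-0.012), np.float64(0.048), np.float64(-0.072), -0.017, -0.004, 0] z 0.2775
5 [np.float64(-0.024), np.float64(0.092), np.float64(-0.108), -0.033, -0.009, 0] z 0.2705
8 [np.float64(-0.035), np.float64(0.134), np.float64(-0.145), -0.049, -0.013, 0] z 0.263
11 [np.float64(-0.045), np.float64(0.173), np.float64(-0.185), -0.066, -0.017, 0] z 0.255
14 [np.float64(-0.055), np.float64(0.211), np.float64(-0.227), -0.082, -0.021, 0] z 0.2467
17 [np.float64(-0.064), np.float64(0.247), np.float64(-0.27), -0.098, -0.025, 0] z 0.2379
20 [np.float64(-0.072), np.float64(0.28), np.float64(-0.316), -0.114, -0.029, 0] z 0.2288
22 [np.float64(-0.078), np.float64(0.301), np.float64(-0.348), -0.125, -0.032, 0] z 0.2225
23.5 [np.float64(-0.082), np.float64(0.316), np.float64(-0.372), -0.133, -0.034, 0] z 0.2177
25 [np.float64(-0.085), np.float64(0.33), np.float64(-0.396), -0.141, -0.036, 0] z 0.2128
```

Go to 8° first and check forces.

```bash
python3 -m inch '[[[-0.006,0.024,-0.036,-0.009,-0.002,0],[-0.012,0.048,-0.072,-0.017,-0.004,0],[-0.018,0.07,-0.09,-0.025,-0.0065,0],[-0.024,0.092,-0.108,-0.033,-0.009,0],[-0.03,0.113,-0.127,-0.041,-0.011,0],[-0.035,0.134,-0.145,-0.049,-0.013,0],[-0.035,0.134,-0.145,-0.049,-0.013,0],[-0.035,0.134,-0.145,-0.049,-0.013,0]]]'; python3 - <<'E'
from h import *
s=arm.get_state();print(s['force'],s['moment'])
for n in ['side','scene']: cv2.imwrite(f'pics/{n}_6.png',arm.grab_frame(n))
a=cv2.imread('pics/side_6.png')[115:235,265:385]; b=cv2.imread('pics/scene_6.png')[180:275,240:380]
cv2.imwrite('pics/c6s.png',cv2.resize(a,None,fx=5,fy=5,interpolation=cv2.INTER_CUBIC)); cv2.imwrite('pics/c6c.png',cv2.resize(b,None,fx=5,fy=5,interpolation=cv2.INTER_CUBIC))
E
```

```text
t: 8.9
eef_pos: [0.4921, 0.1081, 0.2632]
ee_rot: [-3.14, -0.159, -1.322]
force: [-0.5, -0.4, -5.2]
width: 0.0191
[-0.5079941  -0.37796132 -5.15026161] [0.91720857 0.24101927 0.00601092]
```

View pics/c6s.png

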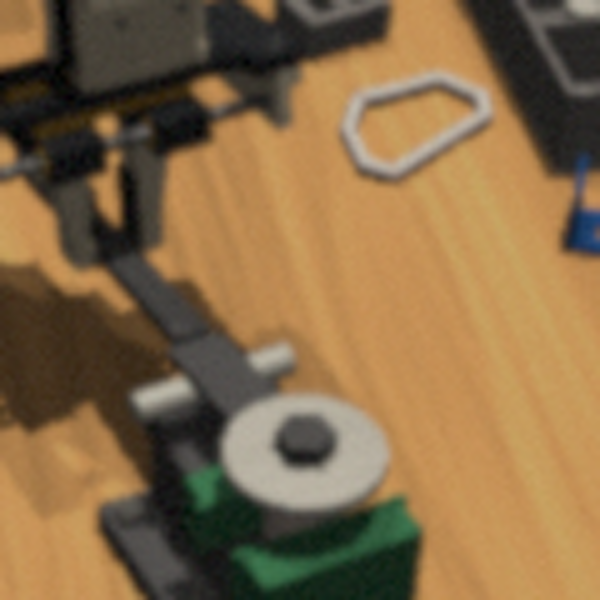

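View pics/c6c.png

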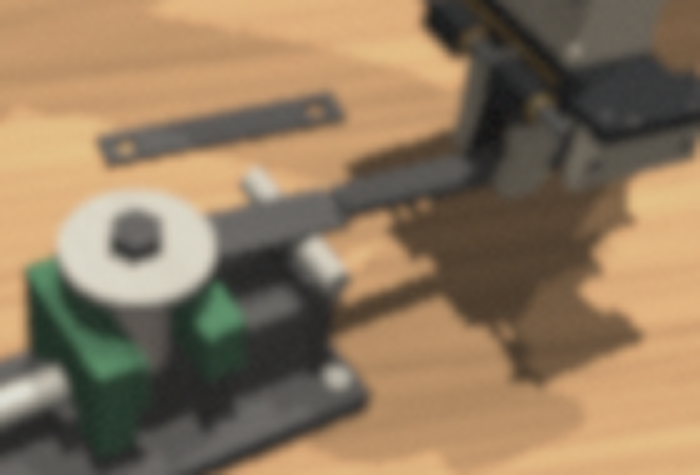

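```bash
python3 -m inch '[[[-0.005,0.02,-0.02,-0.0085,-0.002,0],[-0.01,0.039,-0.04,-0.017,-0.004,0],[-0.015,0.058,-0.061,-0.025,-0.006,0],[-0.02,0.077,-0.082,-0.033,-0.008,0],[-0.02,0.077,-0.082,-0.033,-0.008,0]]]';python3 -m inch '[[[-0.0045,0.018,-0.021,-0.008,-0.002,0],[-0.009,0.036,-0.043,-0.016,-0.004,0],[-0.013,0.053,-0.066,-0.024,-0.006,0],[-0.017,0.069,-0.089,-0.032,-0.008,0],[-0.017,0.069,-0.089,-0.032,-0.008,0]]]'; python3 - <<'E'
from h import *
s=arm.get_state();print(s['force'],s['moment'])
for n in ['side','scene']: cv2.imwrite(f'pics/{n}_7.png',arm.grab_frame(n))
a=cv2.imread('pics/side_7.png')[115:235,265:385]; b=cv2.imread('pics/scene_7.png')[180:275,240:380]
cv2.imwrite('pics/c7s.png',cv2.resize(a,None,fx=5,fy=5,interpolation=cv2.INTER_CUBIC)); cv2.imwrite('pics/c7c.png',cv2.resize(b,None,fx=5,fy=5,interpolation=cv2.INTER_CUBIC))
E
```

```text
t: 9.62
eef_pos: [0.4886, 0.1234, 0.2478]
ee_rot: [-3.139, -0.267, -1.322]
force: [-0.5, -0.3, 4.4]
width: 0.019
t: 10.25
eef_pos: [0.4853, 0.1373, 0.2301]
ee_rot: [-3.139, -0.37, -1.323]
force: [-0.7, -0.5, 7.1]
width: 0.0192
[-0.71888871 -0.49297618  7.12779382] [ 0.08328674  0.29719449 -0.30213344]
```

View pics/c7s.png

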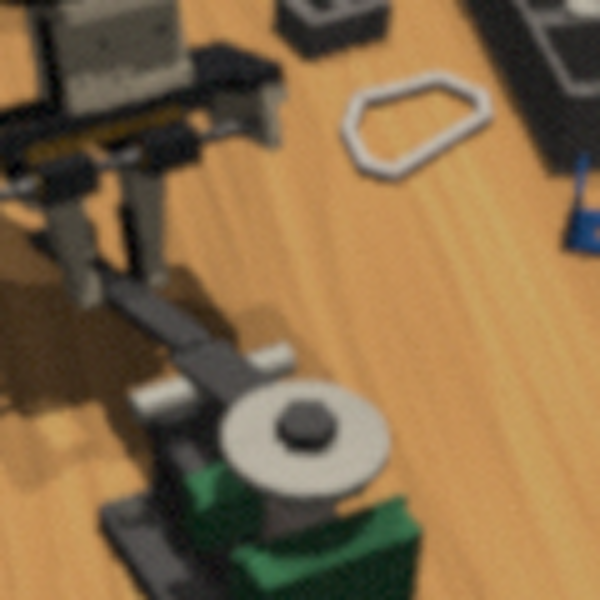

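View pics/c7c.png

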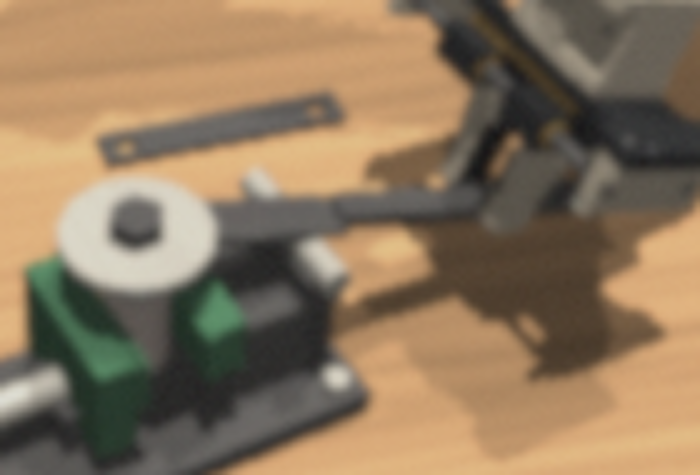

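```bash
python3 -m inch '[[[-0.003,0.011,-0.016,-0.0055,-0.0015,0],[-0.006,0.021,-0.032,-0.011,-0.003,0],[-0.0085,0.031,-0.048,-0.016,-0.004,0],[-0.011,0.041,-0.064,-0.0215,-0.0055,0],[-0.011,0.041,-0.064,-0.0215,-0.0055,0],[-0.011,0.041,-0.064,-0.0215,-0.0055,0]]]'; cat > look.py <<'E'
from h import *
import sys
k=sys.argv[1]
s=arm.get_state();print(s['force'],s['moment'])
for n in ['side','scene']: cv2.imwrite(f'pics/{n}_{k}.png',arm.grab_frame(n))
a=cv2.imread(f'pics/side_{k}.png')[115:235,265:385]; b=cv2.imread(f'pics/scene_{k}.png')[180:275,240:380]
cv2.imwrite(f'pics/c{k}s.png',cv2.resize(a,None,fx=5,fy=5,interpolation=cv2.INTER_CUBIC)); cv2.imwrite(f'pics/c{k}c.png',cv2.resize(b,None,fx=5,fy=5,interpolation=cv2.INTER_CUBIC))
# lift: template of plate from before
ps={n:arm.camera_params(n) for n in ['side','scene']}
X0=np.array([.5526,-.1214,.127])
for n,f0 in [('side','pics/side_5.png'),('scene','pics/scene_5.png')]:
    A=cv2.imread(f0,0);B=cv2.imread(f'pics/{n}_{k}.png',0); u,v=np.round(proj(ps[n],X0+[0,0,.004])[0]).astype(int)
    T=A[v-8:v+9,u-10:u+11]; R=B[v-20:v+21,u-16:u+17]
    T=cv2.resize(T,None,fx=8,fy=8,interpolation=cv2.INTER_CUBIC);R=cv2.resize(R,None,fx=8,fy=8,interpolation=cv2.INTER_CUBIC)
    M=cv2.matchTemplate(R,T,cv2.TM_CCOEFF_NORMED); _,mx,_,loc=cv2.minMaxLoc(M)
    d=np.array([loc[0]/8-6,loc[1]/8-12]); g=proj(ps[n],X0+[0,0,.01])[0]-proj(ps[n],X0)[0]
    print(n,'shift',d,'score',round(mx,3),'lift mm',round(10*(d@g)/(g@g),1))
E
python3 look.py 8
```

```text
t: 11.1
eef_pos: [0.4833, 0.1455, 0.2176]
ee_rot: [-3.138, -0.439, -1.324]
force: [-0.6, -0.8, 8.4]
width: 0.0192
[-0.58537004 -0.78470873  8.38241837] [ 0.22828213  0.36969098 -0.3174797 ]
side shift [ 0.25 -4.25] score 0.997 lift mm 13.2
scene shift [ 0.125 -3.875] score 0.998 lift mm 13.0
```

```bash
sleep 1
```

```text
(no output)
```

View pics/c8s.png

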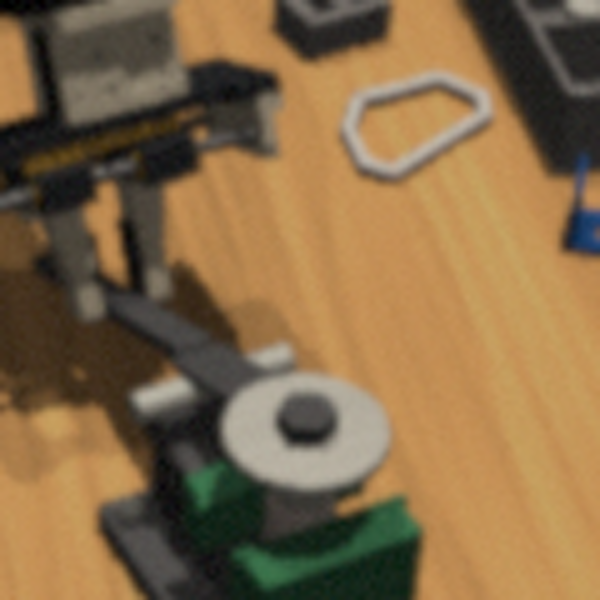

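View pics/c8c.png

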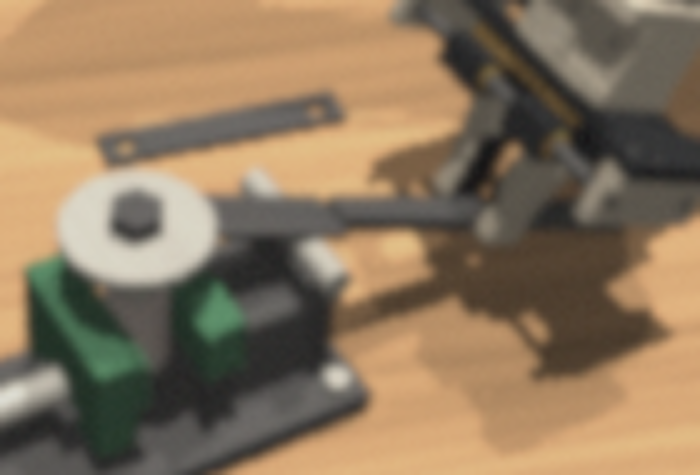

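```bash
python3 -m inch '[[[0.014,-0.055,0.08,0.027,0.007,0],[0.028,-0.11,0.153,0.0535,0.0135,0],[0.038,-0.149,0.195,0.07,0.0175,0],[0.048,-0.187,0.238,0.0865,0.0215,0],[0.06,-0.23,0.275,0.103,0.026,0],[0.071,-0.273,0.315,0.1185,0.0305,0],[0.083,-0.321,0.395,0.1355,0.0345,0],[0.083,-0.321,0.395,0.1355,0.0345,0]]]'; python3 look.py 9
```

```text
t: 12.2
eef_pos: [0.4998, 0.0805, 0.2965]
ee_rot: [-3.138, 0.001, -1.324]
force: [0.5, -0.5, -4.2]
width: 0.0192
[ 0.47115991 -0.53530884 -4.21851273] [0.13356187 0.01000397 0.06761042]
side shift [ 0.375 -4.25 ] score 0.997 lift mm 13.2
scene shift [ 0.    -3.875] score 0.999 lift mm 13.0
```

```bash
sleep 1
```

```text
(no output)
```

View pics/c9s.png

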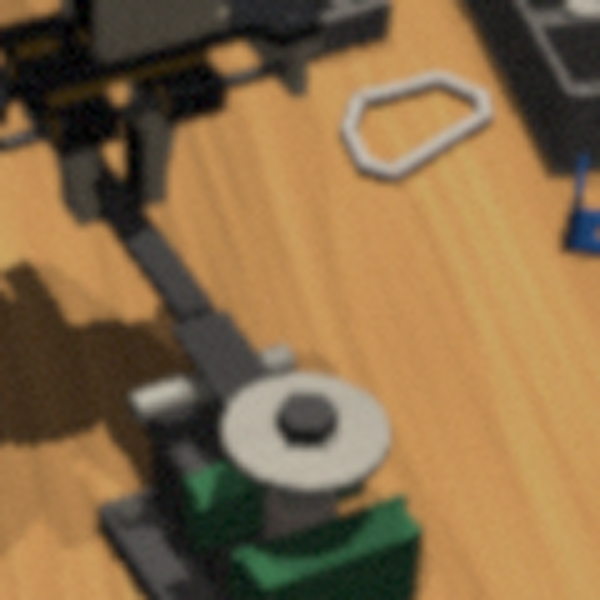

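View pics/c9c.png

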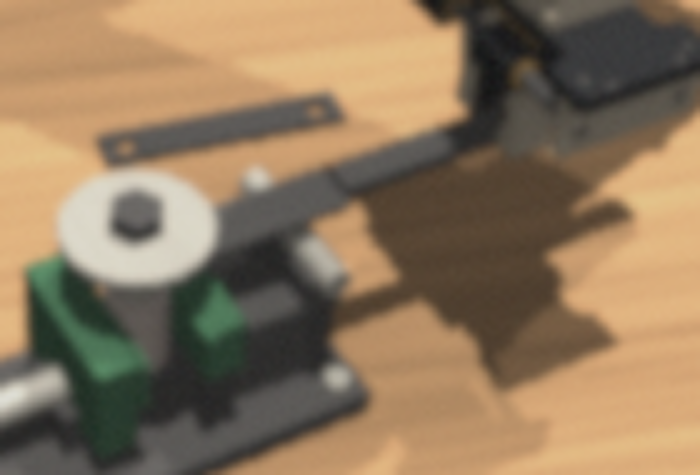

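```bash
python3 -m inch '[[[0,0.1,0.005,0,0,0],[0,0.25,0.005,0,0,0],[0,0.45,0.005,0,0,0],[0,0.7,0.005,0,0,0],[0,0.9,0,0,0,0],[0,0.9,0,0,0,0],[0,0.9,0,0,0,0]]]';  python3 -m inch '[[[0,0,-0.15,0,0,0],[0,0,-0.3,0,0,0],[0,0,-0.45,0,0,0],[0,0,-0.52,0,0,0],[0,0,-0.54,0,0,0],[0,0,-0.54,0,0,0]]]'; python3 - <<'E'
from h import *
cv2.imwrite('pics/sc10.png',arm.grab_frame('scene')[170:290,230:450])
E
python3 - <<'E'
import cv2;a=cv2.imread('pics/sc10.png');cv2.imwrite('pics/sc10b.png',cv2.resize(a,None,fx=3.5,fy=3.5))
E
```

```text
t: 13.18
eef_pos: [0.4982, 0.2617, 0.2942]
ee_rot: [3.14, -0.001, -1.321]
force: [-0.2, -0.4, -4.8]
width: 0.0191
t: 13.92
eef_pos: [0.4993, 0.2611, 0.1877]
ee_rot: [-3.141, 0.0, -1.322]
force: [-0.3, 0.3, -4.1]
width: 0.0191
```

View pics/sc10b.png

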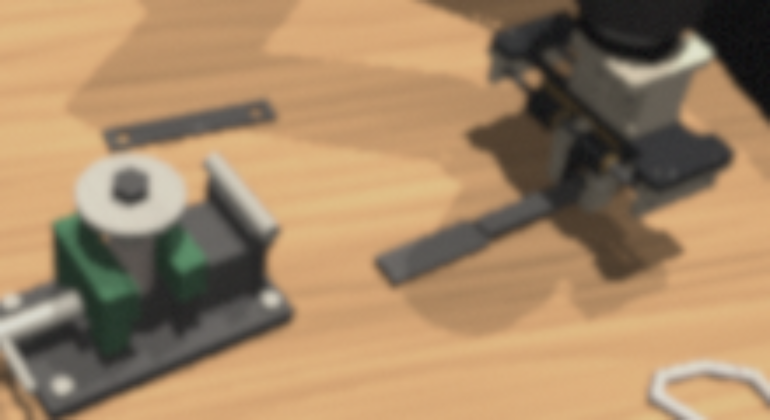

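```bash
python3 -m inch '[[[0,0,-0.015,0,0,0],[0,0,-0.025,0,0,0],[0,0,-0.032,0,0,0],[0,0,-0.032,0,0,0],[0,0,-0.032,0,0,0]]]'
```

```text
t: 14.6
eef_pos: [0.499, 0.261, 0.1807]
ee_rot: [-3.141, -0.0, -1.322]
force: [-0.3, 0.8, -3.8]
width: 0.0191
```

```bash
python3 -m inch '[[[0,0,-0.004,0,0,0],[0,0,-0.004,0,0,0],[0,0,-0.004,0,0,0]]]'; python3 -m inch '[[[0,0,0,0,0,0],[0,0,0,0,0,0],[0,0,0,0,0,0],[0,0,0,0,0,0],[0,0,0,0,0,0]]]' 50 ; python3 -m inch '[[[0,0,0.1,0,0,0],[0,0,0.35,0,0,0],[0,0,0.65,0,0,0],[0,0,0.95,0,0,0],[0,0,0.95,0,0,0],[0,0,0.95,0,0,0],[0,0,0.95,0,0,0]]]'; python3 look.py 11; python3 - <<'E'
import cv2
for n in ['side','scene']:
    a=cv2.imread(f'pics/{n}_11.png');cv2.imwrite(f'pics/{n}_11b.png',cv2.resize(a,None,fx=1.4,fy=1.4))
E
```

```text
t: 14.98
eef_pos: [0.499, 0.261, 0.1801]
ee_rot: [-3.141, 0.0, -1.322]
force: [-0.8, 0.1, 0.9]
width: 0.0194
t: 15.6
eef_pos: [0.499, 0.261, 0.1799]
ee_rot: [-3.142, 0.0, -1.322]
force: [-0.1, -0.5, -0.2]
width: 0.0498
t: 16.48
eef_pos: [0.4986, 0.2607, 0.3684]
ee_rot: [3.139, -0.001, -1.323]
force: [-0.7, 0.9, 0.2]
width: 0.0499
[-0.74487366  0.89703056  0.2078326 ] [ 0.02738944  0.02237128 -0.01194504]
side shift [ 0.25  -4.125] score 0.997 lift mm 12.8
scene shift [ 0.    -3.875] score 0.998 lift mm 13.0
```

View pics/scene_11b.png

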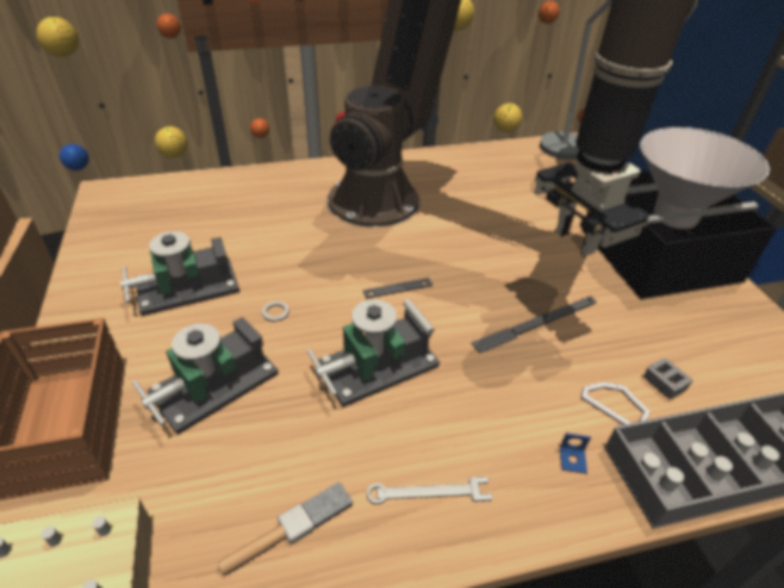

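View pics/side_11b.png

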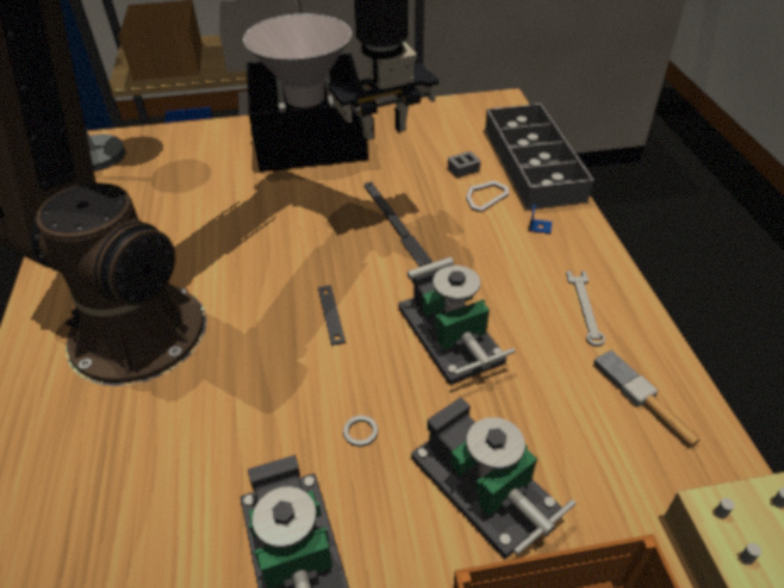

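The bar is lying flat on the bench, the gripper is clear of it, and the bolt is about 13 mm up, so I'm handing in the job.

```bash
python3 -c "
from station import arm
print(arm.job_done())"
```

```text
the job is handed in; nothing more can be done
None
```

The job is handed in: the seized bolt in the leftmost vise (the one with the rod) came up about 13 mm. I moved it only with the pry bar, blade over the fulcrum rod and tip under the plate.

- **Prying:** I gripped the bar's handle about 120 mm from the rod and tilted it roughly 24°. The upward force on the tool in the readings I took was at most about 8 N.
- **Leaving the bar:** I was not sure the bar would stay put on the rod at that tilt. I levelled it, drew it out and laid it flat on the bench near where it started. Then I let go and raised the gripper clear.
- **Last checks:** Image matching gave a bolt lift of 12.8 mm from the side camera and 13.0 mm from the scene camera. Just after prying they read 13.2 and 13.0 mm, so the bolt stayed up. The pictures show the bar lying flat on the bench, with the neighbouring things in place. The tool force was near zero, at about 16.5 s.
- **Disagreement:** While the bar was held, camera triangulation put its tip about 4 mm lower than a level bar would be. I took this as a slight droop in the grip and allowed for it. No other checks failed.

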